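# One stroke of the oil pump, then the measure into its caddy cell

### The arm

A 6-joint arm with a two-finger parallel gripper is mounted at the origin on the work surface. World frame = base frame: x ahead of the robot, y to its left, z up, the work surface at z = 0. Lengths are in mm, angles in rad, forces in N, time in s.
With the tool pointing down it reaches from about 225 to 875 mm from the base axis. Payload 3.4 kg.
Tool frame: the origin (TCP) lies between the finger pads; the fingertips stand 25 mm ahead of it and the grasp point (between the pads) lies 6 mm ahead of it (bot.tip_extent is the distance from the TCP to the fingertips, in mm); z points along the fingers, y is the line along which they close (so a half turn about z gives the same grasp; the last joint's range is limited). The gripper opens to 85 mm and grips with 20 to 120 N. Pads are 22 mm wide; open, the fingers measure 114 mm over their backs; the gripper's body (76 mm by 85 mm) begins 54 mm behind the grasp point. The pads swing forward as they close: fully open they stand 13 mm farther back than shut.
Start: joints at [-0.121, 0.276, 1.505, -0, 1.361, -0.121], TCP at [575.031, -0.009, 256.328] pointing down, gripper open.
Joint ranges: [-2.89, 2.89], [-0.75, 2.08], [0.22, 2.7], [-1.18, 4.32], [0.11, 2.71], [-2.7, 2.7]. Speed limits (rad/s): [2.57, 2.57, 3.14, 3.14, 3.14, 3.14].

### API

Orientations are given as [roll, pitch, yaw] about the fixed x, y, z axes, in that order (R = Rz(yaw) Ry(pitch) Rx(roll)).
In Python, from plant import bot gives the robot as it stands.
- The arm moves only by the shell command python3 -m jog 'ROWS' [OPENING] [FORCE]. ROWS is JSON, a list of rows, each an object of numbers: "dx", "dy", "dz": the shift along the tool's x, y, z in m; "spin": the turn about the tool's z in degrees. A call has 1 to 8 rows; each row is the pose to reach, as a shift and turn from the pose commanded when the call began, along the tool's axes at that moment; what a row does not reach only later rows make up. A row lasts 1/8 s, in which the tool goes at most 62.5 mm and 10.7 degrees, less where a joint would pass 70% of its speed; a pose out of reach is approached as far as the arm can. A call with a gripper value outside its range is refused whole. OPENING is the finger opening in m, from 0 to 0.0854, set as the call begins (- or left out, the last holds). The fingers move at their own pace and stop on an object; FORCE is the grip in N (left out, the last holds). Time passes only in rows, so rows that repeat a pose let the fingers close. It gives the time, the measured TCP pose, the force, the opening and the grip force at its end, in the units of the state.
- bot.get_obs(): the state, without advancing time (a new reading comes with each control period).
- bot.camera(name): name is "scene" or "side" or "wrist"; returns a dict with "color" (480x640x3 uint8, blue, green, red), "intrinsics" (3x3 intrinsics, pixels), "distortion" ([k1, k2, p1, p2, k3] as OpenCV has them; the pictures are not rectified), "R" (3x3) and "t" (3): a world point X has camera coordinates R X + t. Camera axes: x right, y down, z forward; pixel columns grow to the right and rows downward; lengths in mm; the calibration is good to about 2 mm. A picture is of the moment at which its call begins. There is no depth.
- bot.finish_job(): hands the job in; it is judged then, once.
The state is a dict: "t": time; "qpos": joint angles; "joint_vel": joint speeds; "tau": joint torques, N m; "eef_pos": TCP position; "eef_rot": TCP orientation; "force": force on the tool from outside, world axes, zero at the start; "ft_torque": the same for the moment, N m; "opening": finger opening in mm; "finger_force": force on a finger pad.
Only numpy, scipy, OpenCV 4.12 (cv2) and the standard library are available. Lean on these libraries where they do the work, as an engineer would, in place of code of your own. Each camera call takes 0.05 s, during which the arm holds its last target. There are 200 camera calls.

### The job

Stand the steel measuring cup on the plank with its mouth centred under the spout of the pump bottle and let go of it; then press the pump head all the way down and let it spring fully back up while the cup stays there, and afterwards set the cup down, standing, on the cork pad in the free cell of the wooden caddy. Keep the cup upright throughout and never let it drop, never work the pump without the cup beneath the spout, and leave everything else where it stands.

Things in the scene. Friction and masses are not known exactly. Their poses are not given: they have to be found in the camera images.
- bottle: Amber pump bottle, 68 mm diameter, 130 mm tall, black collar (38 mm diameter) up to 146 mm, on a 90 mm square steel foot 6 mm thick that is screwed to the plank (fixed). Origin: centre of the underside, on the plank (plank top is 12 mm above the work surface). z up along the bottle's axis; the spout points along its -x.
- pump (a joint): Sprung white pump head on the bottle: 0 = fully up, 0.012 = fully down (m, straight down). Springs back by itself; about 3 N to start, 9 N at the bottom stop.
- pump_top (a point): Centre of the flat top of the white pump head (36 mm diameter disc), on the bottle's axis, 190 mm above the plank when up. Press here.
- spout (a point): Mouth of the spout, the lower end of a 10 mm thick tube 75 mm from the bottle's axis, facing down, 153 mm above the plank when the head is up; moves with the head. The spout tube runs from the head to here.
- measure: Loose steel measuring cup, round, 54 mm outer diameter, 60 mm tall, wall 3 mm, open top, 120 g, with a straight black handle along its -x: a bar 12 mm wide (y) and 12 mm high, its mid-height 52 mm above the cup's underside, reaching from the wall to 126 mm from the cup's axis. Origin: centre of the cup's underside; z up.
- measure_grip (a point): Point to grip on the handle of the measuring cup, in the middle of the bar's section, 85 mm from the cup's axis and 52 mm above its underside. Grip across the bar's 12 mm width.
- crate: Dark wooden caddy, fixed, 100 mm (x) by 260 mm (y), 34 mm tall, walls 5 mm, floor 5 mm, two dividers making three cells in a row along its y, centres at y = -85, 0 and +85 mm, each about 90 mm by 80 mm inside. Origin: centre of the underside, on the plank. Front (towards the robot) is its -x.
- pad: Round cork pad, 64 mm diameter, 3 mm thick, fixed on the floor of the free cell. Origin: centre of its underside, 5 mm above the caddy's underside.
- jar: Closed glass spice jar with yellow cap, 56 mm diameter, 80 mm tall, standing in one caddy cell; leave alone. Origin: centre of the underside.
- katori: Small steel bowl, 68 mm diameter at the rim, 36 mm tall, standing in one caddy cell; leave alone. Origin: centre of the underside.
- funnel: Red plastic funnel standing mouth down on the plank, 88 mm diameter, 100 mm tall; leave alone. Origin: centre of the underside.
- spatula: Spatula with green handle, 240 mm long, lying flat on the plank in front of the caddy; leave alone. Origin: under its middle; its length runs along its x.
Mind the look-alikes: they are no part of the job. What is shaped like the measure but green is not meant.

How it is judged:
By the outcome, as a careful person would: the job done as asked, in the order asked, and still so for the second after the job is handed in, with the robot touching nothing.
It also fails if it takes over 64 s, if anything falls off the work surface, if the arm or the gripper's body presses on something with over 40 N, if the wrist force passes 120 N, or if a joint passes its speed limit or range.

## Working session

There is one attempt and no reset: what is moved stays moved. The work goes in short steps, Python scripts to look and compute and a shell command to move; the robot and the scene stay as the last step left them, time stands still between calls to the robot, and variables do not carry over. Pictures are saved under pics/ and viewed, at most 10 in all, crops included, and the job is handed in when it is done.

```bash
mkdir -p pics; ls; cat > h.py <<'E'
import numpy as np, cv2, pickle
from plant import bot
def grab(n):
    c=bot.camera(n); pickle.dump(c,open(f'/tmp/{n}.pkl','wb')); return c
def load(n): return pickle.load(open(f'/tmp/{n}.pkl','rb'))
def ray(c,px):
    p=cv2.undistortPoints(np.array([[px]],float),np.array(c['intrinsics']),np.array(c['distortion']))[0,0]
    R=np.array(c['R']);t=np.array(c['t']).ravel()
    d=R.T@np.array([p[0],p[1],1]); return -R.T@t,d/np.linalg.norm(d)
def onz(c,px,z):
    o,d=ray(c,px); return o+d*(z-o[2])/d[2]
def tri(c1,p1,c2,p2):
    o1,d1=ray(c1,p1);o2,d2=ray(c2,p2)
    s=np.linalg.lstsq(np.c_[d1,-d2],o2-o1,rcond=None)[0]
    a=o1+s[0]*d1;b=o2+s[1]*d2
    return (a+b)/2,np.linalg.norm(a-b)
def proj(c,X):
    return cv2.projectPoints(np.array(X,float).reshape(-1,1,3),cv2.Rodrigues(np.array(c['R']))[0],np.array(c['t'],float),np.array(c['intrinsics']),np.array(c['distortion']))[0].reshape(-1,2)
E
python3 - <<'E'
from h import *
for n in('scene','side','wrist'):
    c=grab(n); cv2.imwrite(f'pics/{n}0.png',c['color']); print(n,ray(c,(320,240)))
o=bot.get_obs();print(o['t'],o['eef_pos'],o['eef_rot'])
E
```

```text
pics
scene (array([934.09803949, 373.3456563 , 958.09423034]), array([-0.40930915, -0.35318431, -0.84126504]))
side (array([ 228.31364071, -576.20506047,  806.19185044]), array([ 0.32900386,  0.58665035, -0.73999854]))
wrist (array([575.43779157,  67.29945781, 373.32838463]), array([-0.01102646, -0.26878104, -0.96313819]))
0.15 [5.74646171e+02 3.82525129e-02 2.55632537e+02] [-3.14019690e+00 -1.76395931e-04  1.57079778e+00]
```

View pics/scene0.png

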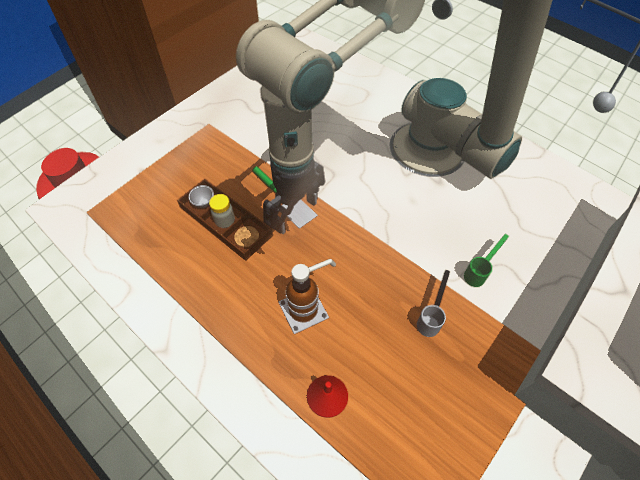

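View pics/side0.png

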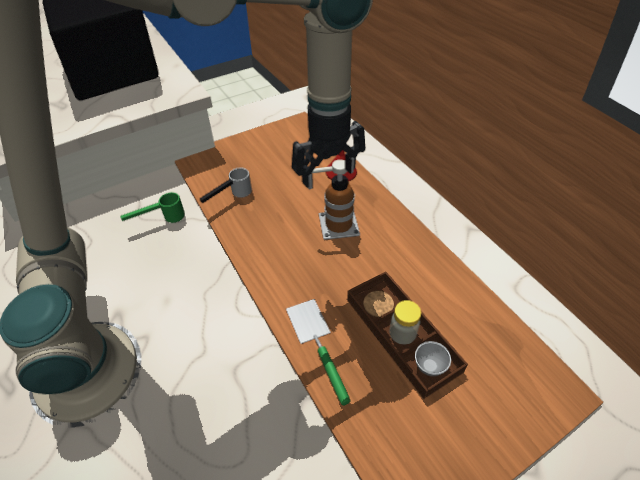

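View pics/wrist0.png

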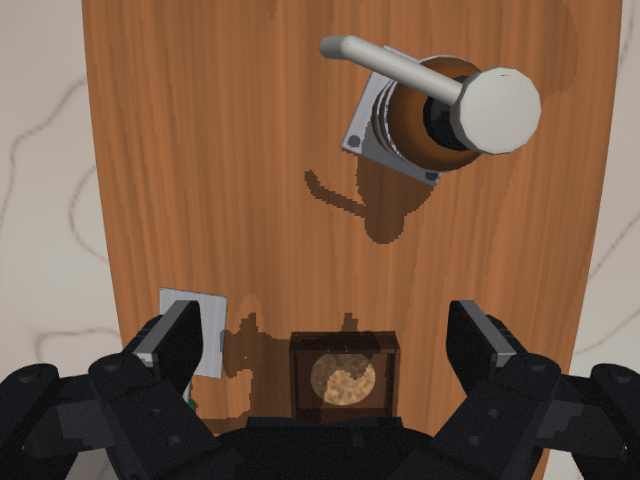

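The scene picture shows the steel cup with black handle at (432,320), the green look-alike at (480,270), pump bottle at (300,275) with its spout at (333,263), and the pad cell at (245,237). In the side picture the cup is at (240,183), the green one at (172,208), the pump top at (340,166), and the pad at (380,303). The wrist picture shows pump top (498,110), spout end (330,47), and pad (343,378).

Candidates for the measure: steel cup, black handle, scene (432,320) or side (240,183); green cup (480,270) / (172,208); katori (201,196) / (433,358). By the description I choose the first, and check it in a close crop.

```bash
python3 - <<'E'
from h import *
S,D=load('scene'),load('side')
def crop(c,x,y,w,h,k): return cv2.resize(c['color'][y:y+h,x:x+w],None,fx=k,fy=k,interpolation=cv2.INTER_CUBIC)
a=crop(S,400,255,80,90,5)[:300*2]; 
P=[crop(S,405,262,100,75,4),crop(D,190,150,100,75,4),crop(S,260,250,100,75,4),crop(D,290,145,100,75,4)]
for p in P:
    for i in range(0,100,10): cv2.line(p,(i*4,0),(i*4,6 if i%50 else 14),(0,255,255),1)
    for i in range(0,75,10): cv2.line(p,(0,i*4),(6 if i%50 else 14,i*4),(0,255,255),1)
cv2.imwrite('pics/crop1.png',np.vstack([np.hstack(P[:2]),np.hstack(P[2:])]))
E
```

```text
(no output)
```

View pics/crop1.png

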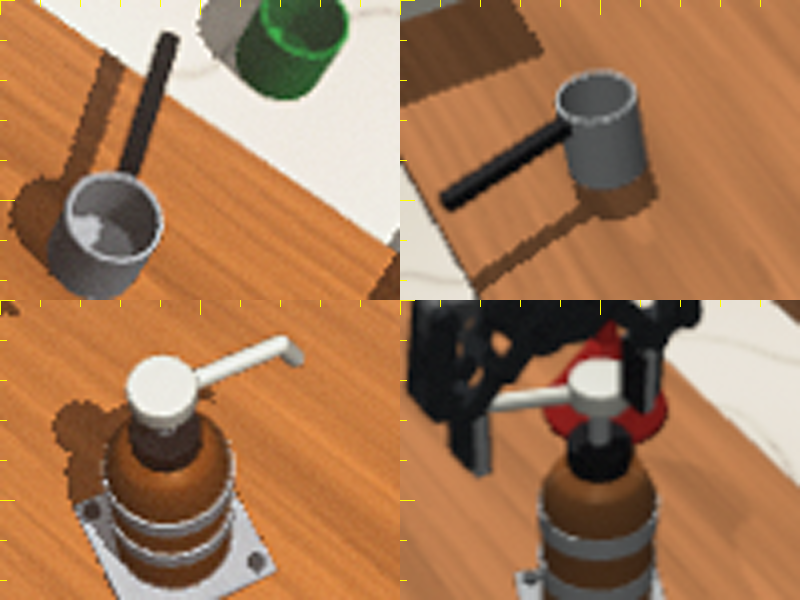

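The crop confirms it: a grey steel cup with a black handle. The rim centre is at scene (433.5,316) and side (239,174), the handle tip at scene (447,271.5) and side (202,199.5), and the pump top at scene (300.5,269.5) and side (339.5,164).

```bash
python3 - <<'E'
from h import *
np.set_printoptions(precision=1,suppress=True)
S,D,W=load('scene'),load('side'),load('wrist')
def ell(c,mask,name):
    cs=cv2.findContours(mask.astype(np.uint8),cv2.RETR_EXTERNAL,cv2.CHAIN_APPROX_NONE)[0]
    k=max(cs,key=cv2.contourArea);e=cv2.fitEllipse(cv2.convexHull(k));print(name,np.array(e[0]),np.array(e[1]),cv2.contourArea(k));return e[0]
# wrist: pump top disc (whitish)
hsv=cv2.cvtColor(W['color'],cv2.COLOR_BGR2HSV)
m=np.zeros((480,640),bool);m[50:170,452:560]=True
m=(m&(hsv[...,1]<40)&(hsv[...,2]>140)).astype(np.uint8)
pw=ell(W,cv2.morphologyEx(m,cv2.MORPH_OPEN,np.ones((25,25))),'pumptop W')
m=np.zeros((480,640),bool);m[345:415,300:385]=True
b=W['color'];m&=(b[...,2]>60)
qw=ell(W,cv2.morphologyEx(m.astype(np.uint8),cv2.MORPH_OPEN,np.ones((5,5))),'pad W')
print('rim',tri(S,(433.5,316.2),D,(239,174.2)), onz(S,(433.5,316.2),72)[:2],onz(D,(239,174.2),72)[:2])
print('tip',tri(S,(447,271.5),D,(201.7,199.5)))
print('pump SD',tri(S,(300.5,269.5),D,(339.5,164.2)),'SW',tri(S,(300.5,269.5),W,pw),'W',onz(W,pw,202)[:2])
print('spout SW',tri(S,(333.2,265),W,(330,50)),'W',onz(W,(330,47),165)[:2],onz(S,(333.2,265),165))
print('pad SD',tri(S,(245,237),D,(380,303)),'W',onz(W,qw,20)[:2],onz(S,(245,237),20)[:2],onz(D,(380,303),20)[:2])
# caddy near-end rim corners in wrist (top z=46)
for p in((290,333),(399,332)): print('crate',onz(W,p,46)[:2])
# crate rim from scene corners
for p in((209,179),(271,236),(248,257),(179,205)): print('crS',onz(S,p,46)[:2])
E
```

```text
pumptop W [499.9 110.1] [79.2 86.2] 4893.0
pad W [352.9 379.3] [72.9 85.2] 3578.0
rim (array([490.7, 317.4,  71. ]), np.float64(1.607741403641253)) [490.4 317.9] [490.9 315.5]
tip (array([373.4, 280. ,  67. ]), np.float64(0.8283863832186479))
pump SD (array([644.7,  72.3, 203.4]), np.float64(1.0349793001321739)) SW (array([645. ,  73.7, 205.6]), np.float64(0.5052154416697949)) W [646.4  74.1]
spout SW (array([577.8, 102. , 166.5]), np.float64(0.31475427699722436)) W [578.  103.5] [577.  101.6 165. ]
pad SD (array([ 596.4, -173.3,   18.5]), np.float64(0.4424501777517985)) W [ 603.3 -173.7] [ 597.1 -172.6] [ 595.5 -173.9]
crate [ 545.2 -108.7]
crate [ 640.8 -107.9]
crS [ 539.2 -372.1]
crS [ 561.5 -110.1]
crS [ 642.  -109.8]
crS [ 651.7 -365.2]
```

```bash
python3 -m jog '[{"dx":0.036,"dy":-0.02,"spin":-10},{"dx":0.072,"dy":-0.04,"spin":-20},{"dx":0.108,"dy":-0.06,"spin":-30},{"dx":0.145,"dy":-0.082,"spin":-40},{"dx":0.18,"dy":-0.102,"spin":-50},{"dx":0.218,"dy":-0.123,"spin":-60},{"dx":0.255,"dy":-0.144,"spin":-70},{"dx":0.292,"dy":-0.165,"spin":-80}]' 0.045 40
python3 -m jog '[{"spin":-10},{"spin":-20},{"spin":-27.7},{"spin":-27.7},{"spin":-27.7}]'
cat > w.py <<'E'
import sys
from h import *
n=sys.argv[1]
c=grab('wrist');cv2.imwrite(f'pics/{n}.png',c['color'])
o=bot.get_obs();print(o['t'],o['eef_pos'],np.degrees(o['eef_rot']),o['qpos'],o['force'],o['opening'])
E
python3 w.py w1
```

```text
0.2 [5.74726118e+02 7.40804725e-03 2.55783736e+02] [-1.79938340e+02 -7.61335798e-03  8.99975265e+01] [-1.21036878e-01  2.76338653e-01  1.50563671e+00  2.06052089e-06
  1.36070163e+00 -1.20994209e-01] [ 0.51242386  0.63555961 -0.16396411] 85.52742818868279$[0]: bad value
$[0]: bad value
```

View pics/w1.png

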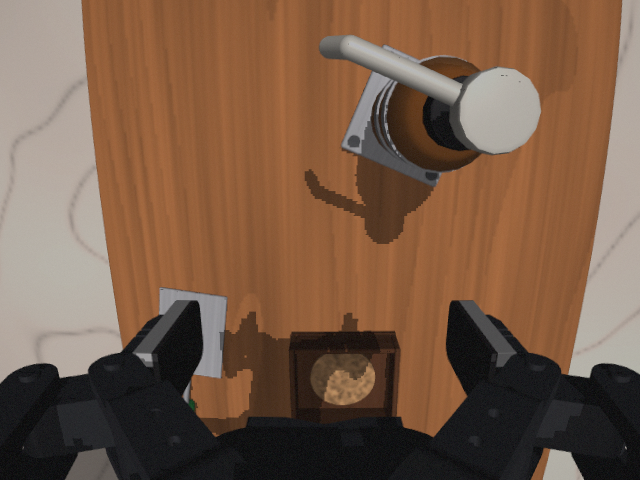

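The picture is the same as before: the arm hasn't moved because the rows were refused. They probably need all four keys, so I'll try that.

```bash
python3 -m jog '[{"dx":0.036,"dy":-0.02,"dz":0,"spin":-10},{"dx":0.072,"dy":-0.04,"dz":0,"spin":-20},{"dx":0.108,"dy":-0.06,"dz":0,"spin":-30},{"dx":0.145,"dy":-0.082,"dz":0,"spin":-40},{"dx":0.18,"dy":-0.102,"dz":0,"spin":-50},{"dx":0.218,"dy":-0.123,"dz":0,"spin":-60},{"dx":0.255,"dy":-0.144,"dz":0,"spin":-70},{"dx":0.292,"dy":-0.165,"dz":0,"spin":-80}]' 0.045 40 && 
python3 -m jog '[{"dx":0,"dy":0,"dz":0,"spin":-10},{"dx":0,"dy":0,"dz":0,"spin":-20},{"dx":0,"dy":0,"dz":0,"spin":-27.7},{"dx":0,"dy":0,"dz":0,"spin":-27.7},{"dx":0,"dy":0,"dz":0,"spin":-27.7}]' &&
python3 w.py w2
```

```text
t: 1.2
eef_pos: [409.2, 293.1, 256.3]
eef_rot: [3.142, 0.0, 2.973]
force: [0.6, -0.5, 0.2]
opening: 45.0
finger_force: 0.0
t: 1.82
eef_pos: [410.0, 291.9, 256.2]
eef_rot: [-3.142, -0.0, -2.835]
force: [-0.3, 0.7, 0.2]
opening: 45.1
finger_force: 0.0
1.875 [410.0273384  291.90897157 256.22786453] [-1.79995518e+02 -4.88194836e-03 -1.62392740e+02] [ 4.80402947e-01  1.67793862e-01  1.65102972e+00 -6.43565762e-05
  1.32286648e+00 -1.39768225e+00] [-0.21930555  0.38257118  1.32091071] 45.036198144004615
```

View pics/w2.png

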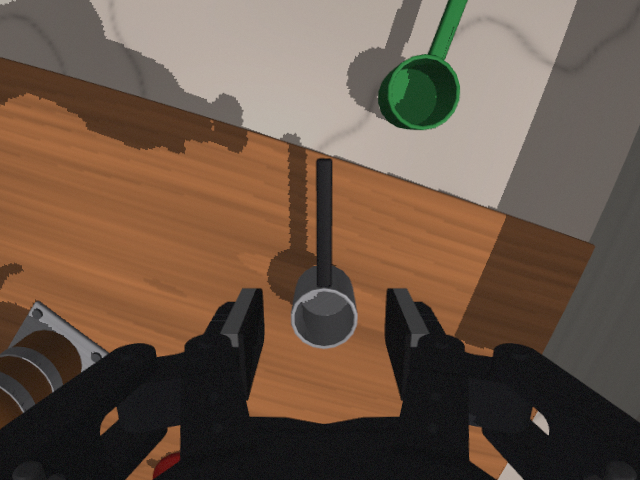

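The wrist picture shows the handle running straight up the image, from the tip at (324,160) to the cup rim centre at (324,318). The green cup is well clear at (420,92).

```bash
python3 - <<'E'
from h import *
np.set_printoptions(precision=1,suppress=True)
W=load('wrist');S,D=load('scene'),load('side')
rim=(324.5,317.5);tip=(324,160)
a=onz(W,rim,72);print('rim',a,tri(W,rim,S,(433.5,316.2)),tri(W,rim,D,(239,174.2)))
print('tip',onz(W,tip,70),tri(W,tip,S,(447,271.5)),tri(W,tip,D,(201.7,199.5)))
b=np.array(onz(W,tip,70));v=(a-b)[:2];print(np.hypot(*v),np.degrees(np.arctan2(v[1],v[0])))
v/=np.hypot(*v);g=a[:2]-85*v;print('grip',g)
o=bot.get_obs();yaw=o['eef_rot'][2];d=g-np.array(o['eef_pos'][:2])
x=np.array([np.cos(yaw),np.sin(yaw)]);y=np.array([np.sin(yaw),-np.cos(yaw)])
print('tool d',d@x,d@y)
E
```

```text
rim [489.  317.8  72. ] (array([489.7, 317.9,  70.6]), np.float64(0.2974710151523216)) (array([491.1, 318.4,  69.2]), np.float64(1.4966320523298327))
tip [371. 280.  70.] (array([371.5, 280. ,  64.7]), np.float64(0.26671387570887783)) (array([372.5, 280. ,  66.7]), np.float64(2.4445090514325374))
123.85214883414751 17.776589233055574
grip [408.  291.9]
tool d 1.9043428591892761 0.592811289800641
```

```bash
python3 -m jog '[{"dx":0.002,"dy":0,"dz":0.04,"spin":0},{"dx":0.002,"dy":0,"dz":0.09,"spin":0},{"dx":0.002,"dy":0,"dz":0.135,"spin":0},{"dx":0.002,"dy":0,"dz":0.165,"spin":0},{"dx":0.002,"dy":0,"dz":0.18,"spin":0},{"dx":0.002,"dy":0,"dz":0.184,"spin":0},{"dx":0.002,"dy":0,"dz":0.184,"spin":0}]' && 
python3 -m jog '[{"dx":0,"dy":0,"dz":0,"spin":0},{"dx":0,"dy":0,"dz":0,"spin":0},{"dx":0,"dy":0,"dz":0,"spin":0},{"dx":0,"dy":0,"dz":0,"spin":0},{"dx":0,"dy":0,"dz":0,"spin":0},{"dx":0,"dy":0,"dz":0,"spin":0}]' 0.0 60
```

```text
t: 2.75
eef_pos: [408.5, 291.5, 72.6]
eef_rot: [3.142, 0.0, -2.833]
force: [0.5, -0.7, -0.7]
opening: 44.9
finger_force: 0.0
t: 3.5
eef_pos: [408.3, 291.5, 72.6]
eef_rot: [3.142, 0.001, -2.833]
force: [-1.1, -0.2, 5.3]
opening: 11.0
finger_force: 60.0
```

```bash
python3 -m jog '[{"dx":0,"dy":0,"dz":-0.005,"spin":0},{"dx":0,"dy":0,"dz":-0.015,"spin":0},{"dx":0,"dy":0,"dz":-0.03,"spin":0},{"dx":0,"dy":0,"dz":-0.04,"spin":0},{"dx":0,"dy":0,"dz":-0.045,"spin":0},{"dx":0,"dy":0,"dz":-0.045,"spin":0}]' - 80 && 
python3 -m jog '[{"dx":0.001,"dy":-0.02,"dz":0,"spin":0},{"dx":0.002,"dy":-0.055,"dz":0,"spin":0},{"dx":0.004,"dy":-0.1,"dz":0,"spin":0},{"dx":0.006,"dy":-0.145,"dz":0,"spin":0},{"dx":0.008,"dy":-0.18,"dz":0,"spin":0},{"dx":0.009,"dy":-0.2,"dz":0,"spin":0},{"dx":0.009,"dy":-0.21,"dz":0,"spin":0},{"dx":0.009,"dy":-0.21,"dz":0,"spin":0}]' && python3 w.py w3
python3 - <<'E'
from h import *
grab('scene');grab('side')
E
```

```text
t: 4.25
eef_pos: [408.2, 291.4, 117.6]
eef_rot: [3.142, 0.0, -2.833]
force: [-0.3, 1.7, -1.0]
opening: 10.0
finger_force: 80.9
t: 5.25
eef_pos: [463.3, 88.5, 117.0]
eef_rot: [3.141, -0.0, -2.834]
force: [-0.8, 0.5, -1.8]
opening: 10.3
finger_force: 80.9
5.3 [463.14275098  88.92046852 117.0492657 ] [ 1.79965249e+02 -3.12102068e-02 -1.62317954e+02] [ 4.16697090e-02  2.49989829e-01  1.92963296e+00  5.37776061e-04
  9.62655348e-01 -1.83804378e+00] [-0.40713118  0.10620994 -1.20373491] 10.123521536456005
```

View pics/w3.png

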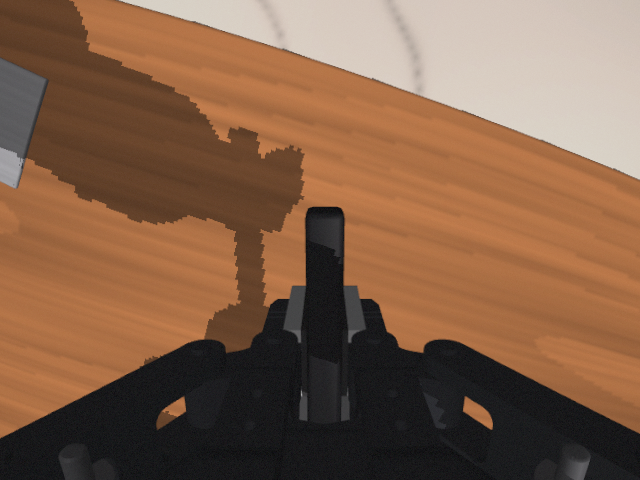

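The wrist view shows the handle held square in the pads, tip at (325,208), but the gripper hides the cup. I'll use the fixed cameras to align the cup with the spout.

```bash
python3 - <<'E'
from h import *
S,D=load('scene'),load('side')
W=load('wrist')
print(onz(W,(325,208),115),bot.get_obs()['eef_pos'])
P=[]
for c,x,y in((S,280,240),(D,260,140)):
    p=cv2.resize(c['color'][y:y+100,x:x+66],None,fx=6,fy=6,interpolation=cv2.INTER_CUBIC)
    for i in range(0,66,10): cv2.line(p,(i*6,0),(i*6,6 if i%50 else 14),(0,255,255),1)
    for i in range(0,100,10): cv2.line(p,(0,i*6),(6 if i%50 else 14,i*6),(0,255,255),1)
    P.append(p)
cv2.imwrite('pics/crop2.png',np.hstack(P))
E
```

```text
[423.11246765  76.3168037  115.        ] [463.02824292  89.29102643 117.17300449]
```

View pics/crop2.png

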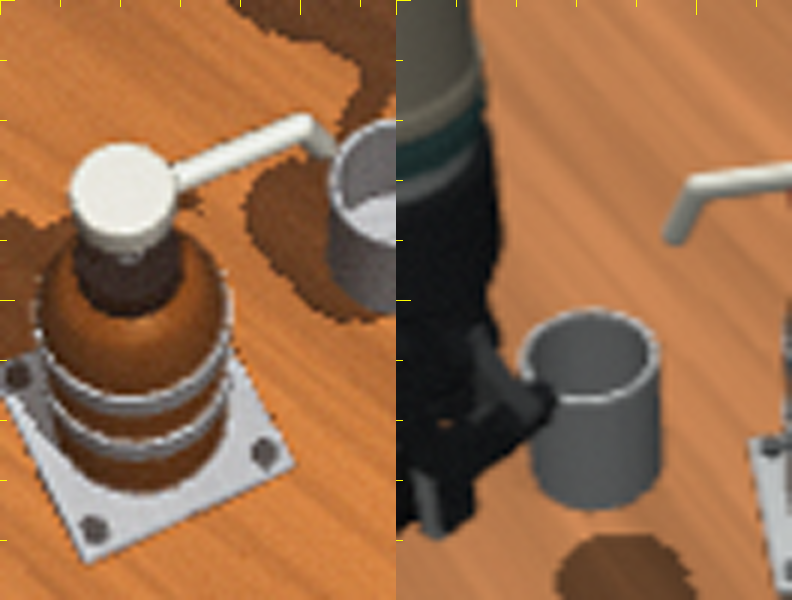

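The left (scene) panel puts the spout mouth near (333.9,265) and the cup rim centre near (347.3,270.4). The right (side) panel puts the spout mouth at (306.3,180) and the rim centre at (292.5,199.2).

```bash
python3 - <<'E'
from h import *
np.set_printoptions(precision=1,suppress=True)
S,D=load('scene'),load('side')
s,r=tri(S,(333.9,265),D,(306.3,180)),tri(S,(347.3,270.4),D,(292.5,199.2))
print('spout',s,'rim',r, 'rim onz117',onz(S,(347.3,270.4),116.5)[:2],onz(D,(292.5,199.2),116.5)[:2])
print('spout onz165',onz(S,(333.9,265),165)[:2],onz(D,(306.3,180),165)[:2])
# foot edges top z=18: scene corners
for p in((280+88/6,240+563/6),(280+294/6,240+464/6)): print('foot',onz(S,p,18)[:2])
o=bot.get_obs();yaw=o['eef_rot'][2];p=np.array(o['eef_pos'][:2])
x=np.array([np.cos(yaw),np.sin(yaw)]);y=np.array([np.sin(yaw),-np.cos(yaw)])
print('cup by tcp',p-84.3*x)
for t in(s[0][:2],np.array([577.,102.3])): 
    d=t-r[0][:2];print('tool rel',d@x,d@y);d=t-(p-84.3*x);print('tool abs',d@x,d@y)
E
```

```text
spout (array([577.3, 102.8, 166.4]), np.float64(1.2490373209961612)) rim (array([545.2, 115.7, 113.9]), np.float64(2.2113544830101293)) rim onz117 [545.4 117.1] [544.8 112.3]
spout onz165 [576.1 102.7] [578.5 103.8]
foot [704.6 100.2]
foot [623.2 132.7]
cup by tcp [543.3 115. ]
tool rel -26.616507731618015 -22.027909523492802
tool abs -28.626931803894585 -21.902675787861885
tool rel -26.204482281532062 -22.467808631230163
tool abs -28.214906353808633 -22.342574895599245
```

```bash
python3 -m jog '[{"dx":-0.009,"dy":-0.007,"dz":0,"spin":0},{"dx":-0.02,"dy":-0.016,"dz":0,"spin":0},{"dx":-0.0275,"dy":-0.022,"dz":0,"spin":0},{"dx":-0.0275,"dy":-0.022,"dz":0.01,"spin":0},{"dx":-0.0275,"dy":-0.022,"dz":0.025,"spin":0},{"dx":-0.0275,"dy":-0.022,"dz":0.036,"spin":0},{"dx":-0.0275,"dy":-0.022,"dz":0.041,"spin":0},{"dx":-0.0275,"dy":-0.022,"dz":0.041,"spin":0}]' && 
python3 -m jog '[{"dx":0,"dy":0,"dz":0.001,"spin":0},{"dx":0,"dy":0,"dz":0.002,"spin":0},{"dx":0,"dy":0,"dz":0.003,"spin":0},{"dx":0,"dy":0,"dz":0.003,"spin":0}]' && python3 - <<'E'
from h import *
for n in('scene','side'): grab(n)
E
```

```text
t: 6.4
eef_pos: [495.9, 76.0, 75.8]
eef_rot: [3.141, -0.001, -2.833]
force: [0.6, 0.4, -0.7]
opening: 9.8
finger_force: 80.9
t: 6.9
eef_pos: [496.4, 76.0, 73.5]
eef_rot: [-3.141, 0.001, -2.833]
force: [-0.1, 0.7, 0.3]
opening: 10.1
finger_force: 81.1
```

```bash
python3 -m jog '[{"dx":0,"dy":0,"dz":0.0005,"spin":0},{"dx":0,"dy":0,"dz":0.001,"spin":0},{"dx":0,"dy":0,"dz":0.001,"spin":0}]'; python3 -m jog '[{"dx":0,"dy":0,"dz":0.0005,"spin":0},{"dx":0,"dy":0,"dz":0.0005,"spin":0}]';  python3 - <<'E'
from h import *
P=[]
for n,x,y in(('scene',290,240),('side',270,140)):
    c=load(n);p=cv2.resize(c['color'][y:y+100,x:x+66],None,fx=6,fy=6,interpolation=cv2.INTER_CUBIC)
    for i in range(0,66,10): cv2.line(p,(i*6,0),(i*6,6 if i%50 else 14),(0,255,255),1)
    for i in range(0,100,10): cv2.line(p,(0,i*6),(6 if i%50 else 14,i*6),(0,255,255),1)
    P.append(p)
cv2.imwrite('pics/crop3.png',np.hstack(P))
E
```

```text
t: 7.38
eef_pos: [496.1, 75.8, 72.9]
eef_rot: [-3.141, -0.0, -2.833]
force: [-3.4, -0.8, 5.4]
opening: 10.8
finger_force: 81.9
t: 7.62
eef_pos: [495.9, 75.8, 72.6]
eef_rot: [-3.141, -0.0, -2.832]
force: [-4.1, -1.9, 7.6]
opening: 10.1
finger_force: 82.2
```

View pics/crop3.png

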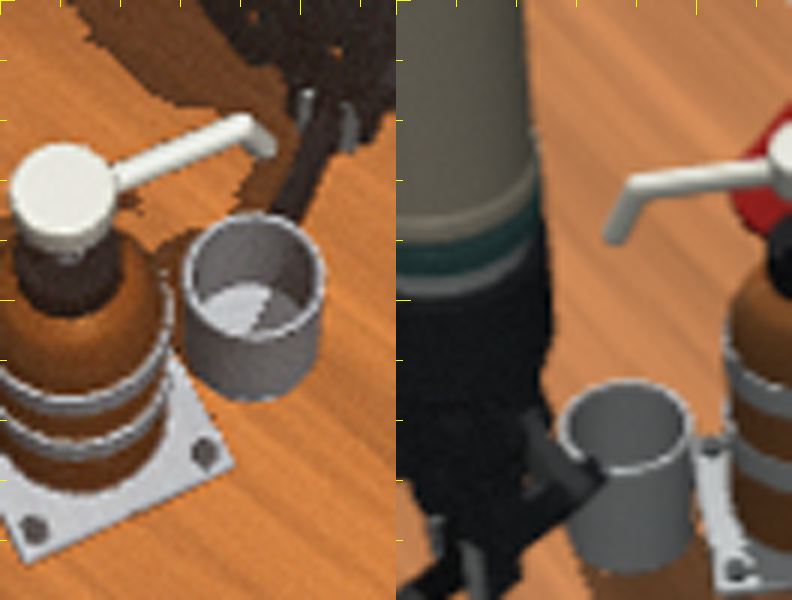

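The crop shows the cup standing under the spout. The rim centre is at scene (332.5,286.5) and side (308.2,211.2).

```bash
python3 - <<'E'
from h import *
np.set_printoptions(precision=1,suppress=True)
S,D=load('scene'),load('side')
print('rim',tri(S,(332.5,286.5),D,(308.2,211.2)),onz(S,(332.5,286.5),73)[:2],onz(D,(308.2,211.2),73)[:2])
print('spout',tri(S,(334,265),D,(306.3,180.2)))
E
python3 -m jog '[{"dx":0,"dy":0,"dz":0,"spin":0},{"dx":0,"dy":0,"dz":0,"spin":0},{"dx":0,"dy":0,"dz":0,"spin":0},{"dx":0,"dy":0,"dz":0,"spin":0}]' 0.04 60
```

```text
rim (array([578.3, 103.1,  69.1]), np.float64(1.2313843995913285)) [579.3 104.6] [576.9  99.1]
spout (array([577.1, 102.8, 166. ]), np.float64(1.5232061366041205))
t: 8.12
eef_pos: [496.3, 76.0, 71.7]
eef_rot: [3.142, -0.0, -2.833]
force: [-0.0, -0.4, 0.4]
opening: 39.9
finger_force: 0.0
```

```bash
python3 -m jog '[{"dx":0,"dy":0,"dz":-0.01,"spin":0},{"dx":0,"dy":0,"dz":-0.04,"spin":0},{"dx":0,"dy":0,"dz":-0.085,"spin":0},{"dx":0,"dy":0,"dz":-0.13,"spin":0},{"dx":0,"dy":0,"dz":-0.165,"spin":0},{"dx":0,"dy":0,"dz":-0.185,"spin":0},{"dx":0,"dy":0,"dz":-0.185,"spin":0}]' &&
python3 -m jog '[{"dx":-0.02,"dy":-0.007,"dz":0,"spin":0},{"dx":-0.05,"dy":-0.017,"dz":0,"spin":0},{"dx":-0.085,"dy":-0.028,"dz":0,"spin":0},{"dx":-0.115,"dy":-0.038,"dz":0,"spin":0},{"dx":-0.135,"dy":-0.045,"dz":0,"spin":0},{"dx":-0.142,"dy":-0.0475,"dz":0,"spin":0},{"dx":-0.142,"dy":-0.0475,"dz":0,"spin":0},{"dx":-0.142,"dy":-0.0475,"dz":0,"spin":0}]' 0 && python3 w.py w4; python3 -c "
from h import *
for n in('scene','side'): grab(n)
print(bot.tip_extent)"
```

```text
t: 9.0
eef_pos: [497.2, 76.0, 259.0]
eef_rot: [-3.14, 0.005, -2.833]
force: [-0.1, 0.0, -0.3]
opening: 39.7
finger_force: 0.0
t: 10.0
eef_pos: [644.9, 74.0, 256.7]
eef_rot: [3.141, -0.001, -2.833]
force: [0.2, -0.2, -0.8]
opening: -0.0
finger_force: 0.0
10.05 [645.02366694  73.99575905 256.9324994 ] [ 1.79987263e+02 -3.19316309e-02 -1.62295290e+02] [ 7.09762563e-03  3.88511748e-01  1.33348347e+00  4.70633827e-05
  1.42019564e+00 -1.87271120e+00] [-0.04591554  0.96703289  0.66439066] 0.06586673462386163
25.0
```

```bash
python3 -m jog '[{"dx":0,"dy":0,"dz":0.01,"spin":0},{"dx":0,"dy":0,"dz":0.022,"spin":0},{"dx":0,"dy":0,"dz":0.03,"spin":0},{"dx":0,"dy":0,"dz":0.033,"spin":0},{"dx":0,"dy":0,"dz":0.036,"spin":0},{"dx":0,"dy":0,"dz":0.036,"spin":0}]' && python3 -m jog '[{"dx":0,"dy":0,"dz":0.002,"spin":0},{"dx":0,"dy":0,"dz":0.004,"spin":0},{"dx":0,"dy":0,"dz":0.006,"spin":0},{"dx":0,"dy":0,"dz":0.006,"spin":0}]'
```

```text
t: 10.9
eef_pos: [645.3, 74.0, 221.4]
eef_rot: [3.141, -0.001, -2.833]
force: [-4.2, -0.2, 6.1]
opening: 0.0
finger_force: 2.8
t: 11.4
eef_pos: [645.3, 73.9, 216.2]
eef_rot: [-3.142, -0.0, -2.833]
force: [-4.3, -0.2, 8.2]
opening: -0.1
finger_force: 4.1
```

```bash
python3 -m jog '[{"dx":0,"dy":0,"dz":0.001,"spin":0},{"dx":0,"dy":0,"dz":0.002,"spin":0},{"dx":0,"dy":0,"dz":0.002,"spin":0}]'; python3 -m jog '[{"dx":0,"dy":0,"dz":0.001,"spin":0},{"dx":0,"dy":0,"dz":0.001,"spin":0}]'
```

```text
t: 11.78
eef_pos: [645.3, 73.9, 215.0]
eef_rot: [-3.141, 0.0, -2.833]
force: [-5.7, 0.1, 10.1]
opening: 0.0
finger_force: 5.2
t: 12.02
eef_pos: [645.3, 73.9, 215.0]
eef_rot: [-3.141, 0.001, -2.833]
force: [-6.6, -0.4, 14.0]
opening: -0.2
finger_force: 7.0
```

```bash
python3 -m jog '[{"dx":0,"dy":0,"dz":0.001,"spin":0},{"dx":0,"dy":0,"dz":0.001,"spin":0}]'; python3 -c "
from h import *
grab('side')"; python3 -m jog '[{"dx":0,"dy":0,"dz":-0.004,"spin":0},{"dx":0,"dy":0,"dz":-0.01,"spin":0},{"dx":0,"dy":0,"dz":-0.018,"spin":0},{"dx":0,"dy":0,"dz":-0.03,"spin":0},{"dx":0,"dy":0,"dz":-0.045,"spin":0},{"dx":0,"dy":0,"dz":-0.048,"spin":0},{"dx":0,"dy":0,"dz":-0.048,"spin":0}]'
```

```text
t: 12.28
eef_pos: [645.3, 73.9, 214.9]
eef_rot: [-3.141, 0.002, -2.832]
force: [-7.0, 0.8, 17.1]
opening: -0.2
finger_force: 8.7
t: 13.2
eef_pos: [646.2, 73.9, 259.1]
eef_rot: [-3.141, 0.001, -2.833]
force: [-0.0, 0.4, -0.3]
opening: 0.2
finger_force: 0.0
```

```bash
python3 -m jog '[{"dx":0.02,"dy":0.007,"dz":0,"spin":0},{"dx":0.05,"dy":0.017,"dz":0,"spin":0},{"dx":0.085,"dy":0.028,"dz":0,"spin":0},{"dx":0.115,"dy":0.038,"dz":0,"spin":0},{"dx":0.135,"dy":0.045,"dz":0,"spin":0},{"dx":0.142,"dy":0.0475,"dz":0,"spin":0},{"dx":0.142,"dy":0.0475,"dz":0,"spin":0},{"dx":0.142,"dy":0.0475,"dz":0,"spin":0}]' 0.04 && python3 - <<'E'
from h import *
# compare pump region in side: before press (tmp lost) -> use scene: before press vs now
a=load('scene')['color'].astype(int);b=grab('scene')['color'].astype(int)
d=np.abs(a-b).max(2)>40
for nm,(x0,x1,y0,y1) in dict(head=(285,342,255,285),cup=(318,350,270,310)).items(): print(nm,d[y0:y1,x0:x1].sum(),d[y0:y1,x0:x1].size)
W=grab('wrist')
im=W['color'];P=[im,np.zeros((480,160,3),np.uint8)]
s=cv2.resize(np.uint8(b[255:315,290:350]),(160,160));P[1][:160]=s
D=grab('side');P[1][160:320]=cv2.resize(D['color'][150:250,280:380],(160,160))
cv2.imwrite('pics/w5.png',np.hstack(P))
E
```

```text
t: 14.2
eef_pos: [497.3, 75.9, 258.7]
eef_rot: [-3.141, 0.001, -2.833]
force: [-1.0, -0.0, 0.1]
opening: 40.3
finger_force: 0.0
head 344 1710
cup 0 1280
```

View pics/w5.png

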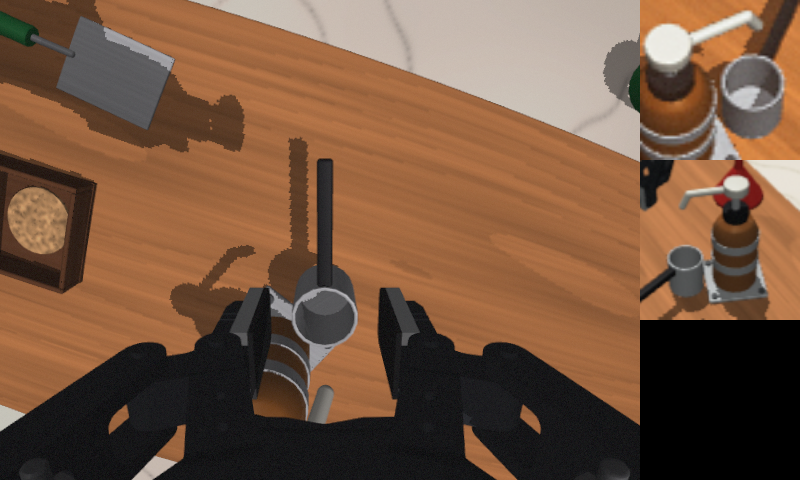

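The pump head is fully up and the cup hasn't moved: handle tip (324,160), rim (325,316). The pad shows unshadowed at about (38,221), so I'll measure it now by mask in all three views.

```bash
python3 - <<'E'
from h import *
np.set_printoptions(precision=1,suppress=True)
cams=dict(W=(load('wrist'),(0,80,175,265)),S=(load('scene'),(228,266,222,252)),D=(load('side'),(358,402,284,322)))
E={}
for n,(c,(x0,x1,y0,y1)) in cams.items():
    h=cv2.cvtColor(c['color'],cv2.COLOR_BGR2HSV); m=np.zeros((480,640),np.uint8)
    b=c['color'].astype(int); m[y0:y1,x0:x1]=((b[...,2]>120)&(b[...,1]>75))[y0:y1,x0:x1]*1
    m=cv2.morphologyEx(m,cv2.MORPH_CLOSE,np.ones((5,5)))
    if n=='W': m=cv2.morphologyEx(m,cv2.MORPH_OPEN,np.ones((7,7)))
    k=max(cv2.findContours(m,cv2.RETR_EXTERNAL,cv2.CHAIN_APPROX_NONE)[0],key=cv2.contourArea)
    e=cv2.fitEllipse(cv2.convexHull(k));E[n]=e[0];q=onz(c,e[0],20)
    print(n,np.array(e[0]),np.array(e[1]),cv2.boundingRect(k),q[:2])
    hull=np.array([onz(c,p[0],20)[:2] for p in k]);print('  world extent',hull.min(0),hull.max(0))
for a,b in('WS','WD','SD'): print(a+b,tri(cams[a][0],E[a],cams[b][0],E[b]))
W=cams['W'][0]
for p in((97,183),(64,293)): print('cornerW',onz(W,p,46)[:2])
o=bot.get_obs();print(o['eef_pos'],'rim',onz(W,(325,316.5),72)[:2],'tip',onz(W,(324.5,160),70)[:2])
E
```

```text
W [ 37.8 220.2] [57.5 70.1] (8, 187, 59, 67) [ 592.3 -171.9]
  world extent [ 561.2 -203.5] [ 624.8 -143.9]
S [245.9 235.8] [20.5 24.9] (234, 226, 25, 21) [ 592.9 -173.5]
  world extent [ 561.4 -205.2] [ 625.3 -143.6]
D [385.1 305.9] [26.2 46.6] (363, 291, 39, 30) [ 600.4 -185.6]
  world extent [ 561.3 -230.7] [ 636.6 -141.6]
WS (array([ 592.8, -173.1,   19.2]), np.float64(1.340381789677649))
WD (array([ 601.7, -180.5,    8.3]), np.float64(7.655864370870311))
SD (array([ 596.7, -179.9,   16.4]), np.float64(13.320454029531469))
cornerW [ 533.2 -108. ]
cornerW [ 640.8 -122.6]
[497.   75.9 258.6] rim [576.5 102.5] tip [458.5  64.4]
```

```bash
python3 -m jog '[{"dx":0.001,"dy":0,"dz":0.04,"spin":0},{"dx":0.001,"dy":0,"dz":0.09,"spin":0},{"dx":0.001,"dy":0,"dz":0.135,"spin":0},{"dx":0.001,"dy":0,"dz":0.165,"spin":0},{"dx":0.001,"dy":0,"dz":0.18,"spin":0},{"dx":0.001,"dy":0,"dz":0.186,"spin":0},{"dx":0.001,"dy":0,"dz":0.186,"spin":0}]' && 
python3 -m jog '[{"dx":0,"dy":0,"dz":0,"spin":0},{"dx":0,"dy":0,"dz":0,"spin":0},{"dx":0,"dy":0,"dz":0,"spin":0},{"dx":0,"dy":0,"dz":0,"spin":0},{"dx":0,"dy":0,"dz":0,"spin":0},{"dx":0,"dy":0,"dz":0,"spin":0}]' 0.0 80
```

```text
t: 15.22
eef_pos: [495.7, 75.7, 72.8]
eef_rot: [-3.142, -0.0, -2.833]
force: [0.9, 0.1, -0.6]
opening: 39.9
finger_force: 0.0
t: 15.98
eef_pos: [495.6, 75.6, 73.2]
eef_rot: [-3.141, 0.001, -2.833]
force: [-1.1, -0.8, 5.6]
opening: 10.3
finger_force: 78.9
```

Pad centre, from the wrist and scene views: (593,-173.5), top at z about 19–20. The side mask took in the jar cap, so I discard it. The cup is gripped again; next I lift, pull clear of the spout, then carry it with the handle turned square to the caddy.

```bash
python3 -m jog '[{"dx":0,"dy":0,"dz":-0.01,"spin":0},{"dx":0,"dy":0,"dz":-0.03,"spin":0},{"dx":0,"dy":0,"dz":-0.042,"spin":0},{"dx":0.006,"dy":0,"dz":-0.045,"spin":0},{"dx":0.025,"dy":0,"dz":-0.045,"spin":0},{"dx":0.045,"dy":0,"dz":-0.05,"spin":0},{"dx":0.057,"dy":0,"dz":-0.057,"spin":0},{"dx":0.06,"dy":0,"dz":-0.06,"spin":0}]' && 
python3 -m jog '[{"dx":0,"dy":-0.015,"dz":0,"spin":2},{"dx":0,"dy":-0.05,"dz":0,"spin":5},{"dx":0,"dy":-0.095,"dz":0,"spin":10},{"dx":0,"dy":-0.14,"dz":0,"spin":16},{"dx":0,"dy":-0.185,"dz":0,"spin":21},{"dx":0,"dy":-0.215,"dz":0,"spin":25},{"dx":-0.0007,"dy":-0.23,"dz":0,"spin":26},{"dx":-0.0007,"dy":-0.23,"dz":0,"spin":26}]' && python3 w.py w6 && python3 - <<'E'
from h import *
np.set_printoptions(precision=1,suppress=True)
# check rim ellipse in scene & side: grey, low saturation blob near predicted place
o=bot.get_obs();yaw=o['eef_rot'][2];p=np.array(o['eef_pos'])
x=np.array([np.cos(yaw),np.sin(yaw)]);cup=p[:2]-85*x;z=p[2]-73+72
print('cup by tcp',cup,'underside z',p[2]-73+12.3)
for n in('scene','side'):
    c=grab(n);a=np.linspace(0,2*np.pi,40)
    u=proj(c,[[cup[0],cup[1],z]])[0];print(n,'pred rim',u)
    h=cv2.cvtColor(c['color'],cv2.COLOR_BGR2HSV);m=np.zeros((480,640),np.uint8)
    X,Y=map(int,u);s=(slice(Y-22,Y+45),slice(X-25,X+25))
    m[s]=((h[...,1]<50)&(h[...,2]>70))[s]
    k=max(cv2.findContours(m,cv2.RETR_EXTERNAL,cv2.CHAIN_APPROX_NONE)[0],key=cv2.contourArea);print(cv2.boundingRect(k),cv2.contourArea(k))
    ring=proj(c,[[cup[0]+27*np.cos(t),cup[1]+27*np.sin(t),zz] for zz in(z,z-60) for t in a]).astype(np.float32);print('pred box',cv2.boundingRect(ring))
E
```

```text
t: 16.98
eef_pos: [437.6, 57.2, 133.5]
eef_rot: [-3.141, 0.001, -2.833]
force: [0.5, 0.7, -1.9]
opening: 10.2
finger_force: 78.0
t: 17.98
eef_pos: [509.2, -162.4, 132.5]
eef_rot: [3.141, 0.0, 2.996]
force: [-0.6, -0.1, -0.8]
opening: 10.4
finger_force: 78.2
18.025 [ 508.52219428 -161.2584473   132.46532307] [ 1.79949510e+02 -5.68946166e-02  1.71686654e+02] [-4.37897904e-01  3.15399446e-01  1.78083728e+00  6.43524369e-04
  1.04656111e+00 -1.86392099e+00] [-0.47732176  0.04668574 -1.17135737] 9.776788448494997
cup by tcp [ 592.6 -173.5] underside z 71.76532307380047
scene pred rim [239.3 209.9]
(214, 202, 40, 31) 650.5
pred box (228, 200, 26, 34)
side pred rim [383.5 270.7]
(370, 261, 27, 38) 793.5
pred box (367, 259, 31, 42)
```

```bash
python3 -m jog '[{"dx":0,"dy":0,"dz":0.008,"spin":0},{"dx":0,"dy":0,"dz":0.02,"spin":0},{"dx":0,"dy":0,"dz":0.032,"spin":0},{"dx":0,"dy":0,"dz":0.042,"spin":0},{"dx":0,"dy":0,"dz":0.047,"spin":0},{"dx":0,"dy":0,"dz":0.048,"spin":0},{"dx":0,"dy":0,"dz":0.048,"spin":0}]' && python3 -m jog '[{"dx":0,"dy":0,"dz":0.001,"spin":0},{"dx":0,"dy":0,"dz":0.002,"spin":0},{"dx":0,"dy":0,"dz":0.0025,"spin":0},{"dx":0,"dy":0,"dz":0.0025,"spin":0}]'
```

```text
t: 19.0
eef_pos: [509.0, -161.6, 85.0]
eef_rot: [-3.141, 0.001, 2.997]
force: [-0.0, -0.1, -1.9]
opening: 10.7
finger_force: 78.2
t: 19.5
eef_pos: [508.8, -161.5, 82.4]
eef_rot: [-3.142, 0.0, 2.997]
force: [0.1, -0.3, -0.3]
opening: 10.1
finger_force: 78.2
```

```bash
for i in 1; do python3 -m jog '[{"dx":0,"dy":0,"dz":0.0005,"spin":0},{"dx":0,"dy":0,"dz":0.001,"spin":0},{"dx":0,"dy":0,"dz":0.001,"spin":0}]'; done; python3 -m jog '[{"dx":0,"dy":0,"dz":0.0005,"spin":0},{"dx":0,"dy":0,"dz":0.0005,"spin":0}]'
```

```text
t: 19.88
eef_pos: [508.6, -161.5, 81.7]
eef_rot: [-3.141, -0.0, 2.997]
force: [-2.3, 0.5, 3.5]
opening: 9.9
finger_force: 78.8
t: 20.12
eef_pos: [508.4, -161.4, 81.4]
eef_rot: [-3.141, -0.0, 2.997]
force: [-4.3, 1.0, 7.2]
opening: 10.1
finger_force: 79.3
```

```bash
python3 -m jog '[{"dx":0,"dy":0,"dz":0,"spin":0},{"dx":0,"dy":0,"dz":0,"spin":0},{"dx":0,"dy":0,"dz":0,"spin":0},{"dx":0,"dy":0,"dz":0,"spin":0}]' 0.04 && python3 -m jog '[{"dx":0,"dy":0,"dz":-0.01,"spin":0},{"dx":0,"dy":0,"dz":-0.04,"spin":0},{"dx":0,"dy":0,"dz":-0.085,"spin":0},{"dx":0,"dy":0,"dz":-0.13,"spin":0},{"dx":0,"dy":0,"dz":-0.165,"spin":0},{"dx":0,"dy":0,"dz":-0.175,"spin":0},{"dx":0,"dy":0,"dz":-0.175,"spin":0}]' && python3 w.py w7 && python3 - <<'E'
from h import *
np.set_printoptions(precision=1,suppress=True)
W=load('wrist');h=cv2.cvtColor(W['color'],cv2.COLOR_BGR2HSV)
print('pred rim',proj(W,[[593,-173.5,80]]),'tip',proj(W,[[593-124.7,-173.5+18.2,78]]))
u=proj(W,[[593,-173.5,80]])[0].astype(int);s=(slice(u[1]-36,u[1]+36),slice(u[0]-40,u[0]+40))
m=np.zeros((480,640),np.uint8);m[s]=((h[...,1]<40)&(h[...,2]>60))[s]
k=max(cv2.findContours(m,cv2.RETR_EXTERNAL,cv2.CHAIN_APPROX_NONE)[0],key=cv2.contourArea);print('rim box W',cv2.boundingRect(k))
a=np.linspace(0,6.28,40);
def box(c,zs): return cv2.boundingRect(proj(c,[[593+27*np.cos(t),-173.5+27*np.sin(t),z] for z in zs for t in a]).astype(np.float32))
print('pred',box(W,(80,)),box(W,(80,20)))
for n in('scene','side'):
    c=grab(n);h=cv2.cvtColor(c['color'],cv2.COLOR_BGR2HSV);b=box(c,(80,20));x,y,w,hh=b
    m=np.zeros((480,640),np.uint8);s=(slice(y-8,y+hh+8),slice(x-4,x+w+8));m[s]=((h[...,1]<50)&(h[...,2]>60))[s]
    k=max(cv2.findContours(m,cv2.RETR_EXTERNAL,cv2.CHAIN_APPROX_NONE)[0],key=cv2.contourArea);print(n,'pred',b,'seen',cv2.boundingRect(k))
E
```

```text
t: 20.62
eef_pos: [508.9, -161.4, 80.7]
eef_rot: [3.142, 0.0, 2.997]
force: [-0.6, 0.2, -0.2]
opening: 40.1
finger_force: 0.0
t: 21.5
eef_pos: [508.7, -161.4, 256.0]
eef_rot: [-3.141, 0.001, 2.997]
force: [-0.2, 0.2, 0.6]
opening: 40.3
finger_force: 0.0
21.55 [ 508.16472568 -161.16834403  254.93783598] [ 1.79972093e+02 -8.16052960e-02  1.71697307e+02] [-4.37707954e-01  2.14376516e-01  1.59359081e+00  5.68219515e-05
  1.33512957e+00 -1.86360792e+00] [-0.71632524 -0.98075726 -0.20688283] 40.12165409349075
pred rim [[323.2 324.7]] tip [[323.2 161. ]]
rim box W (290, 288, 69, 68)
pred (288, 292, 70, 64) (288, 266, 70, 90)
scene pred (231, 213, 26, 32) seen (232, 214, 24, 30)
side pred (366, 275, 29, 40) seen (367, 276, 28, 38)
```

The cup is where predicted in all three views: standing, centred on the pad, with the gripper clear.

```bash
python3 -c "
from plant import bot
print(bot.finish_job())"
```

```text
the job is handed in; nothing more can be done
None
```

The job is handed in at about 21.6 s: the cup stood under the spout for one full pump stroke, the head sprang back fully, and the cup now stands released on the cork pad, within about 1 mm of its centre by the camera checks.

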